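Hold the loupe at focal height over an uncovered nut

TASK

Lift the gable-shaped dust cover off the nut on the inspection stand, drape it over the bar of the rail so that it hangs there astride, and let go of it. Then pick up the hand loupe by its handle and hold it level and still in the air, the lens centred over the nut and at the height that the pointer on the stand's post marks; finish while holding it there, do not put it down. Do not move the nut, the pointer or the other things on the bench.

Things in the scene. Friction and masses are not known exactly. Their poses are not given: they have to be found in the camera images.
- stand: fixed inspection stand: dark steel plate 110 (x) x 200 (y) x 10 mm high. Origin on its underside below the nut's place (the plate reaches from y = -145 to +55 mm of it). An upright 10 mm post stands at its own y = -120 mm, up to 153 mm above the bench; the pointer slides on this post.
- pointer_tip (a point): tip of the aluminium pointer, a 4 mm thick, 12 mm wide tongue that sticks out level from the stand's post toward the nut; half-way up its thickness, 78 mm from the stand's origin toward its -y. Its height, 65 to 115 mm above the bench, is the focal height for the middle of the lens. Friction (about 12 N) keeps it where it is set.
- part_nut: rusty hex nut 34 x 36 x 16 mm, loose, lying flat on the stand's plate, at first under the cover; origin at its underside centre.
- nut_center (a point): centre of the hex nut, half-way up (8 mm above the plate).
- cover: loose dust cover of 3 mm aluminium sheet, 0.1 to 0.2 kg, standing on the plate over the nut: two walls 40 mm high, 56 mm long (y), inner faces at x = -28 and +28 mm, and a gable roof with its inside ridge along y, 56 mm above the walls' lower edges; open at both y ends. Black bar handle on top, 14 (x) x 46 (y) mm, 70 to 98 mm above the lower edges. Origin midway between the lower edges.
- cover_grip (a point): centre of the cover's bar handle, 84 mm above the cover's lower edges; axes as the cover's: grip it across x (14 mm).
- cover_ridge (a point): middle of the inside ridge of the cover's roof, 28 mm below the handle's centre; when the cover hangs astride the bar this point comes about 7 mm above the bar's middle line. Axes as the cover's.
- rail: fixed rail: a level round steel bar, 12 mm thick and 180 mm long along its own y, carried by a post at each end; the bar's middle line is 130 mm above the bench. Origin on the bench under the middle of the bar.
- rail_mid (a point): middle of the rail's bar, on its middle line; y runs along the bar.
- loupe: loose hand loupe, 0.06 to 0.13 kg, lying flat on the bench: a round lens in a dark steel rim (66 mm across, 12 mm high) with a straight flat-sided dark wooden handle (16 mm wide, 18 mm high, 86 mm long) pointing to its -x. Flat underside: lying on the bench it is level. Origin on the underside below the lens centre; z up through the lens.
- lens_center (a point): centre of the loupe's lens, 6 mm above the loupe's underside; axes as the loupe's.
- loupe_grip (a point): centre of the loupe's handle, 93 mm from the lens centre along the loupe's -x, 9 mm above its underside; grip it across y (16 mm).
- spool: turned steel spacer spool 34 x 34 x 54 mm standing on the bench, to be left alone; origin at its underside.
- pliers: pliers 53 x 176 x 14 mm lying on the bench, to be left alone; origin at the underside.
- wood_block: hardwood block 45 x 90 x 34 mm, to be left alone; origin at its underside.
- oil_can: oil can with long bent spout, 69 x 80 x 156 mm, to be left alone; origin at its underside.
Mind the look-alikes: they are no part of the job. What is shaped like the cover but purple is not meant.

How it is judged:
On the way:
1. the cover hangs astride the rail's bar, let go and at rest (x of cover_ridge in the frame of rail_mid between -0.022 and 0.022 m and y of cover_ridge in the frame of rail_mid between -0.07 and 0.07 m and z of cover_ridge in the frame of rail_mid between -0.012 and 0.016 m and angle between cover_ridge's own z axis and vertical below 0.6 rad and contact force between cover and rail above 0.2 N and contact force between cover and the fingers below 0.05 N and linear speed of cover below 0.03 m/s), for 0.3 s.
At the end, for the whole second after the job is handed in: Cover hangs astride the bar, untouched (ridge within 22 mm sideways, 70 mm lengthwise of mid-bar, tilt under 0.6 rad). Loupe held still by the fingers alone, lens within 12 mm of the nut's axis and 8 mm of the pointer's height, tilted under 8 degrees. Nut moved under 12 mm, pointer 5 mm (all of step 1 and z of lens_center in the frame of pointer_tip between -0.008 and 0.008 m and horizontal distance between lens_center and nut_center below 0.012 m and angle between lens_center's own z axis and vertical below 0.14 rad and contact force between loupe and the fingers above 1 N and linear speed of loupe below 0.02 m/s and contact force between loupe and stand below 0.05 N and contact force between loupe and part_nut below 0.05 N and contact force between loupe and cover below 0.05 N and contact force between loupe and rail below 0.05 N and distance of pointer_tip from where it was at the start of the episode below 0.005 m and distance of nut_center from where it was at the start of the episode below 0.012 m); the arm keeps its last pose, push and grip.
It fails at once if the pointer is shifted by more than 5 mm (distance of pointer_tip from where it was at the start of the episode above 0.005 m).
It fails at once if the nut is moved by more than 12 mm (distance of nut_center from where it was at the start of the episode above 0.012 m).
It fails at once if the spool, pliers, wooden block or oil can is moved by more than 20 mm (distance of any of spool, pliers, wood_block, oil_can from where it was at the start of the episode above 0.02 m).
It also fails if it takes over 58 s, if anything falls off the work surface, if the arm or the gripper's body presses on something with over 40 N, if the wrist force passes 120 N, or if a joint passes its speed limit or range.

ROBOT

A 7-joint arm with a two-finger parallel gripper is mounted at the origin on a cart in front of the work surface, level with it; the furniture and walls round the work are solid. World frame = base frame: x ahead of the robot, y to its left, z up, the work surface at z = 0. Lengths are in m, angles in rad, forces in N, time in s.
With the tool pointing down it reaches from about 0.4 to 0.875 m from the base axis. Payload 19.3 kg.
Tool frame: the origin (TCP) lies on the mounting face of the last link; the fingertips stand 173 mm ahead of it and the grasp point (between the pads) lies 155 mm ahead of it (bot.grip_point_offset is the distance from the TCP to the grasp point, in m); z points along the fingers, y is the line along which they close (so a half turn about z gives the same grasp; the last joint's range is limited). The gripper opens to 85 mm and grips with 20 to 120 N. Pads are 22 mm wide; open, the fingers measure 114 mm over their backs; the gripper's body (76 mm by 85 mm) begins 54 mm behind the grasp point. The pads swing forward as they close: fully open they stand 13 mm farther back than shut.
Start: joints at [-1.3, 0.521, -0.036, 1.599, 0.021, 1.021, -0.113], TCP at [0.209, 0.589, 0.405] pointing down, gripper open.
Joint ranges: [-2.91, 2.91], [-0.3, 2.13], [-1.5, 1.42], [0.17, 2.43], [-1.26, 4.41], [0.16, 1.93], [-2.52, 2.52]. Speed limits (rad/s): [1.89, 1.89, 2.39, 2.39, 3.01, 3.01, 3.01].

INTERFACE

Orientations are given as [roll, pitch, yaw] about the fixed x, y, z axes, in that order (R = Rz(yaw) Ry(pitch) Rx(roll)).
In Python, from workcell import bot gives the robot as it stands.
- The arm moves only by the tool arm_command, never from a script. Its argument "deltas" is a list of rows, each a list of 3 entries, a list of its own where there are three numbers: the shift along the tool's x, y, z in cm, then the turn, a rotation vector about the tool's x, y, z in rad, then the finger opening in cm, from 0 to 8.54. In form: [[[tx, ty, tz], [rx, ry, rz], claw], ...]. A call has 1 to 20 rows; each row shifts and turns the commanded pose from where the row before left it, along the tool's axes as they then stand; what a row does not reach is not made up. A row lasts 1/10 s, in which the tool goes at most 50 mm and 8.59 degrees, less where a joint would pass 70% of its speed; a pose out of reach is approached as far as the arm can. A call with a gripper value outside its range is refused whole. The fingers move at their own pace and stop on an object; "newtons" is the grip in N (left out, the last holds). Time passes only in rows, so rows that do not move let the fingers close. It gives the time, the measured TCP pose, the force, the opening and the grip force at its end, in the units of the state.
- bot.observe(): the state, without advancing time (a new reading comes with each control period).
- bot.grab_frame(name): name is "scene" or "side" or "wrist"; returns a dict with "frame" (384x512x3 uint8, red, green, blue), "K" (3x3 intrinsics, pixels), "rvec" (rotation vector, rad) and "tvec" (3), from world to camera coordinates, as OpenCV has them; the wrist camera has in their place "T_tool_cam" (4x4, takes a point from camera to tool coordinates, whose origin is the TCP and whose axes are the flange's). Camera axes: x right, y down, z forward; pixel columns grow to the right and rows downward; lengths in m; the calibration is good to about 2 mm. The wrist camera is an equidistant fisheye: a pixel r from the principal point sees the ray r / f radians off the axis. A picture is of the moment at which its call begins: read the wrist's pose just before it. There is no depth.
- bot.job_done(): hands the job in; it is judged then, once.
Trained networks look in a picture, given as the dict that the camera call returned (one of the last four; its "shot" number tells which), for a name from the list of things; names that differ only in an ending like _2 or _b are one class to them, and where a whole thing is asked for, a point or a joint stands for the part that bears it (a point fixed in the world has none). Each returns a list of dicts, best first, with "p" (0 to 1); they miss things now and then, are a little off and sometimes report something else, mostly with a low value. They report only what shows in the picture. A call takes as long as a camera call. They do not tell look-alikes from the thing itself.
- bot.find_in(name, picture): "rect" ([left, top, width, height] in pixels, round what is visible of it).
- bot.mark_of(name, picture): "at" ([column, row] in pixels: a listed point, or the origin of a listed thing).
The state is a dict: "clock": time; "qpos": joint angles; "qd": joint speeds; "joint_efforts": joint torques, N m; "position": TCP position; "tool_rot": TCP orientation; "force": force on the tool from outside, world axes, zero at the start; "moment": the same for the moment, N m; "grip_width": finger opening in m; "finger_force": force on a finger pad.
Only numpy, scipy, OpenCV 4.12 (cv2) and the standard library are available. Lean on these libraries where they do the work, as an engineer would, in place of code of your own. Each camera call takes 0.05 s, during which the arm holds its last target. There are 200 camera calls.

## Working session

There is one attempt and no reset: what is moved stays moved. The work goes in short steps, Python scripts to look and compute and a tool call to move; the robot and the scene stay as the last step left them, time stands still between calls to the robot, and variables do not carry over. Pictures are saved under pics/ and viewed, at most 10 in all, crops included, and the job is handed in when it is done.

Besides the shell and the picture viewer there is one more tool, called after "Call:" as name(argument=value, ...) on one line, values as JSON. arm_command: Moves the arm, as the interface text tells. Its arguments: {"type":"object","properties":{"deltas":{"type":"array","items":{"type":"array"}},"newtons":{"type":"number"}},"required":["deltas"]}

```bash
mkdir -p pics
cat > h.py <<'E'
import numpy as np, cv2
from workcell import bot
from scipy.spatial.transform import Rotation as R
def snap(n):
    s=bot.observe(); d=bot.grab_frame(n); d['s']=s; return d
def ray(d,px):
    K=np.array(d['K']); 
    if 'rvec' in d and d.get('rvec') is not None:
        Rm=cv2.Rodrigues(np.array(d['rvec'],float))[0]; t=np.array(d['tvec'],float).ravel()
        v=np.linalg.inv(K)@[px[0],px[1],1]; return -Rm.T@t, (Rm.T@v)/np.linalg.norm(v)
    u=(px[0]-K[0,2])/K[0,0]; w=(px[1]-K[1,2])/K[1,1]; r=np.hypot(u,w)
    v=np.array([np.sin(r)*u/max(r,1e-9),np.sin(r)*w/max(r,1e-9),np.cos(r)])
    T=np.array(d['T_tool_cam']); p=np.array(d['s']['position']); Rt=R.from_euler('xyz',d['s']['tool_rot']).as_matrix()
    return p+Rt@T[:3,3], Rt@T[:3,:3]@v
def atz(d,px,z):
    o,v=ray(d,px); return o+v*(z-o[2])/v[2]
def tri(obs):
    A=np.zeros((3,3));b=np.zeros(3)
    for o,v in obs:
        P=np.eye(3)-np.outer(v,v);A+=P;b+=P@o
    x=np.linalg.solve(A,b); return x,[np.linalg.norm(np.cross(x-o,v)) for o,v in obs]
def proj(d,X):
    return cv2.projectPoints(np.array(X,float).reshape(-1,1,3),np.array(d['rvec'],float),np.array(d['tvec'],float),np.array(d['K']),None)[0].reshape(-1,2)
E
cat > a.py <<'E'
from h import *
s=bot.observe(); print(s['position'],s['tool_rot'],s['clock'])
ims=[]
N=['stand','pointer_tip','part_nut','nut_center','cover','cover_grip','cover_ridge','rail','rail_mid','loupe','lens_center','loupe_grip','spool','pliers','wood_block','oil_can']
for n in ['scene','side','wrist']:
    d=snap(n); cv2.imwrite(f'pics/{n}0.png',d['frame'][:,:,::-1]); print(n,[k for k in d if k not in('frame','s')])
    for k in N: print(k,[(np.round(m['at']).astype(int).tolist(),round(m['p'],2)) for m in bot.mark_of(k,d)[:4]])
    ims.append(d['frame'])
a=np.hstack(ims[:2])[:,:,::-1]
cv2.imwrite('pics/both.png',cv2.resize(a,(800,300)))
E
python3 a.py
```

```text
[0.20889769 0.58891137 0.40411239] [-3.14044447e+00  8.70316182e-05  2.80075979e+00] 0.0
scene ['K', 'rvec', 'tvec', 'shot']
stand []
pointer_tip []
part_nut []
nut_center []
cover [([259, 203], 0.58)]
cover_grip [([261, 188], 0.45)]
cover_ridge [([256, 193], 0.46)]
rail [([186, 217], 0.67)]
rail_mid [([224, 228], 0.44)]
loupe [([210, 209], 0.5)]
lens_center [([189, 218], 0.74), ([214, 213], 0.61), ([261, 161], 0.22)]
loupe_grip [([222, 225], 0.58)]
spool [([186, 218], 0.64)]
pliers [([236, 175], 0.53)]
wood_block []
oil_can [([262, 160], 0.49)]
side ['K', 'rvec', 'tvec', 'shot']
stand [([280, 190], 0.65)]
pointer_tip [([276, 150], 0.63)]
part_nut [([272, 192], 0.52), ([221, 246], 0.44), ([273, 300], 0.27)]
nut_center [([208, 181], 0.75), ([226, 248], 0.32)]
cover [([276, 188], 0.78), ([320, 190], 0.68), ([257, 216], 0.56), ([202, 240], 0.51)]
cover_grip [([276, 169], 0.86), ([324, 168], 0.65), ([257, 195], 0.63)]
cover_ridge [([320, 174], 0.86), ([256, 201], 0.61), ([273, 178], 0.59)]
rail [([275, 329], 0.62)]
rail_mid [([275, 303], 0.56)]
loupe [([200, 239], 0.78)]
lens_center [([198, 235], 0.94)]
loupe_grip [([226, 246], 0.93)]
spool [([173, 253], 0.73), ([275, 329], 0.58), ([274, 189], 0.38)]
pliers [([214, 182], 0.5)]
wood_block [([334, 157], 0.79)]
oil_can [([240, 166], 0.67)]
wrist ['K', 'T_tool_cam', 'shot']
stand [([35, 374], 0.55)]
pointer_tip []
part_nut []
nut_center []
cover []
cover_grip []
cover_ridge []
rail []
rail_mid [([119, 376], 0.96)]
loupe []
lens_center []
loupe_grip []
spool []
pliers []
wood_block []
oil_can []
```

```bash
python3 -c "
import cv2,numpy as np
a=cv2.imread('pics/side0.png')[120:350,140:380]
b=cv2.imread('pics/scene0.png')[120:300,130:330]
a=cv2.resize(a,(420,402));b=cv2.resize(b,(380,342))
c=np.zeros((402,800,3),np.uint8);c[:,:420]=a;c[:342,420:]=b
cv2.imwrite('pics/c1.png',c)"
```

```text
(no output)
```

View pics/both.png

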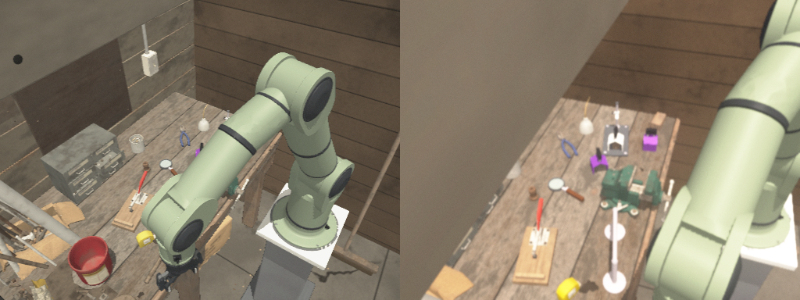

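View pics/c1.png

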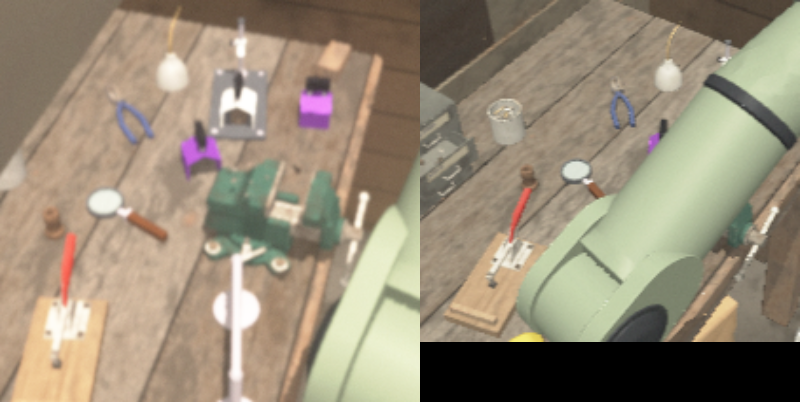

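Scene image: the arm hides most of the bench. In the side image, the stand is at (276,188) with a silver cover and black handle, and the post and pointer are at (277,145). The look-alikes are purple, at (256,205) and (320,180). The loupe's lens is at (199,236) and its handle at (226,247). The white rail bar runs from about (275,265) to (273,345), with a green vise between it and the stand.

```bash
cat > b.py <<'E'
from h import *
d=snap('side')
o,_=ray(d,(256,192)); print('cam',o.round(3))
for n,px,z in [('stand',(280,190),.0),('cover_grip',(276,169),.094),('cover org',(276,188),.01),('pointer',(276,150),.09),('rail_mid',(275,303),.13),('rail o',(275,329),0),('disc1',(275,296),0),('disc2',(272,361),0),('lens',(198,235),.006),('lgrip',(226,246),.009),('oil',(240,166),0),('wood',(334,157),0),('spool',(172,250),0),('purple1',(257,195),.084),('purple2',(324,168),.084),('vise',(290,240),.1),('pliers',(214,182),0)]:
    print(n,atz(d,px,z).round(3))
E
python3 b.py
```

```text
cam [0.245 0.886 1.045]
stand [ 0.534 -0.207  0.   ]
cover_grip [ 0.548 -0.201  0.094]
cover org [ 0.547 -0.202  0.01 ]
pointer [ 0.577 -0.302  0.09 ]
rail_mid [0.403 0.306 0.13 ]
rail o [0.404 0.297 0.   ]
disc1 [0.432 0.202 0.   ]
disc2 [0.387 0.381 0.   ]
lens [0.716 0.067 0.006]
lgrip [0.618 0.084 0.009]
oil [ 0.705 -0.287  0.   ]
wood [ 0.394 -0.435  0.   ]
spool [0.769 0.14  0.   ]
purple1 [ 0.572 -0.077  0.084]
purple2 [ 0.402 -0.263  0.084]
vise [0.425 0.083 0.1  ]
pliers [ 0.763 -0.179  0.   ]
```

Call:
arm_command(deltas=[[[0,0,0],[0,0,0.12],8.5],[[0,0,0],[0,0,0.12],8.5],[[0,0,0],[0,0,0.12],8.5],[[0,0,0],[0,0,0.12],8.5],[[0,0,0],[0,0,0.12],8.5],[[0,0,0],[0,0,0.12],8.5],[[0,0,0],[0,0,0.12],8.5],[[0,0,0],[0,0,0.12],8.5],[[-4,1.3,0],[0,0,0],8.5],[[-4,1.3,0],[0,0,0],8.5],[[-4,1.3,0],[0,0,0],8.5],[[-4,1.3,0],[0,0,0],8.5],[[-4,1.3,0],[0,0,0],8.5],[[-4,1.3,0],[0,0,0],8.5],[[-4,1.3,0],[0,0,0],8.5],[[-4,1.3,0],[0,0,0],8.5],[[-4,1.3,0],[0,0,0],8.5],[[-4,1.3,0],[0,0,0],8.5],[[-4,1.3,0],[0,0,0],8.5],[[0,0,0],[0,0,0],8.5]])

```text
clock: 4.6
position: [0.4664, 0.1984, 0.4051]
tool_rot: [3.14, 0.002, 1.834]
force: [-0.3, -0.7, 0.1]
grip_width: 0.0851
finger_force: 0.0
```

```bash
cat > c.py <<'E'
from h import *
import sys
tag=sys.argv[1]; N=sys.argv[3].split(','); cams=sys.argv[2].split(',')
H=dict(stand=0,pointer_tip=.09,part_nut=.01,nut_center=.018,cover=.01,cover_grip=.094,cover_ridge=.066,rail=0,rail_mid=.13,loupe=0,lens_center=.006,loupe_grip=.009,spool=0,pliers=0,wood_block=0,oil_can=0)
s=bot.observe(); print(np.round(s['position'],4),np.round(s['tool_rot'],4),s['clock'],np.round(s['qpos'],2))
for n in cams:
    d=snap(n); cv2.imwrite(f'pics/{n}{tag}.png',d['frame'][:,:,::-1]); print(n)
    for k in N: print(k,[(np.round(m['at'],1).tolist(),round(m['p'],2),atz(d,m['at'],H[k]).round(3).tolist()) for m in bot.mark_of(k,d)[:4] if m['p']>.25])
E
python3 c.py 1 scene,side,wrist pointer_tip,nut_center,cover,cover_grip,cover_ridge,rail,rail_mid,loupe,lens_center,loupe_grip
```

```text
[0.4664 0.1984 0.4051] [3.1405e+00 1.6000e-03 1.8340e+00] 4.6 [-0.77  0.35  0.32  1.92 -0.13  0.89 -0.12]
scene
pointer_tip [([286.4, 158.3], 0.61, [0.577, -0.279, 0.09])]
nut_center [([282.0, 185.9], 0.51, [0.542, -0.19, 0.018])]
cover [([315.8, 192.4], 0.6, [0.408, -0.241, 0.01]), ([283.7, 185.7], 0.5, [0.541, -0.203, 0.01]), ([255.1, 203.6], 0.4, [0.582, -0.05, 0.01]), ([263.3, 162.3], 0.27, [0.697, -0.283, 0.01])]
cover_grip [([320.0, 178.7], 0.76, [0.396, -0.239, 0.094]), ([281.9, 169.3], 0.56, [0.553, -0.205, 0.094]), ([259.8, 189.7], 0.52, [0.562, -0.055, 0.094])]
cover_ridge [([313.7, 180.1], 0.86, [0.426, -0.246, 0.066]), ([282.3, 176.6], 0.51, [0.544, -0.194, 0.066]), ([256.9, 190.4], 0.46, [0.586, -0.07, 0.066])]
rail [([238.4, 289.6], 0.65, [0.407, 0.307, 0.0]), ([281.2, 167.2], 0.41, [0.618, -0.308, 0.0])]
rail_mid [([239.5, 262.3], 0.9, [0.409, 0.288, 0.13])]
loupe [([209.8, 211.2], 0.67, [0.715, 0.077, 0.0])]
lens_center [([212.0, 209.1], 0.58, [0.711, 0.067, 0.006])]
loupe_grip [([222.0, 225.3], 0.69, [0.623, 0.115, 0.009])]
side
pointer_tip []
nut_center []
cover [([
[... 183 characters left out ...]
, [0.374, -0.338, 0.066]), ([321.0, 174.6], 0.56, [0.408, -0.249, 0.066])]
rail [([276.9, 327.7], 0.79, [0.401, 0.292, 0.0])]
rail_mid [([275.3, 298.8], 0.59, [0.406, 0.295, 0.13])]
loupe [([199.3, 235.8], 0.85, [0.713, 0.064, 0.0])]
lens_center [([200.1, 238.8], 0.64, [0.703, 0.079, 0.006])]
loupe_grip [([224.5, 248.3], 0.67, [0.619, 0.094, 0.009])]
wrist
pointer_tip []
nut_center []
cover []
cover_grip []
cover_ridge []
rail [([235.5, 77.6], 0.97, [0.41, 0.297, 0.0])]
rail_mid [([223.3, 66.2], 0.71, [0.409, 0.298, 0.13])]
loupe [([384.2, 278.0], 0.72, [0.713, 0.074, 0.0])]
lens_center [([384.2, 280.5], 0.69, [0.711, 0.072, 0.006])]
loupe_grip [([344.9, 256.9], 0.76, [0.624, 0.101, 0.009])]
```

View pics/wrist1.png

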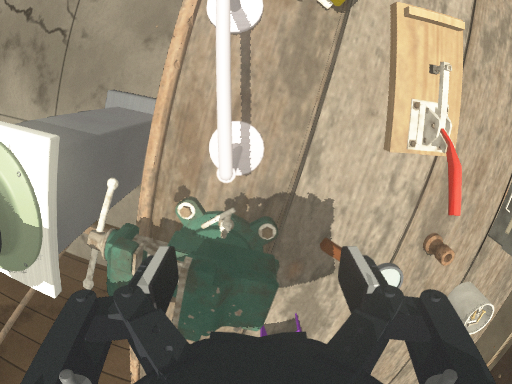

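The wrist view shows the white rail bar running from its near end at (227,174) up past (222,0). Its base discs are at (236,148) and (234,8), the vise is at (220,270), and the loupe is partly behind the right finger.

```bash
cat > d.py <<'E'
from h import *
d=snap('wrist')
f=lambda p,z: atz(d,p,z)[:2]
a,b=f((236,148),.004),f((234,8),.004); print('discs',a,b,(a+b)/2,np.arctan2(*(-(b-a)[0:1]),*(b-a)[1:2]),np.linalg.norm(b-a))
a,b=f((226,165),.13),f((222,5),.13); print('bar',a,b,np.arctan2(-(b-a)[0],(b-a)[1])); print('barend',f((227,175),.13))
print('centre',f((256,192),0), d['T_tool_cam'])
E
python3 d.py
```

```text
discs [0.43326672 0.21126919] [0.38421081 0.38284631] [0.40873876 0.29705775] 0.27848216227472034 0.1784522046873546
bar [0.43204482 0.21879969] [0.3940196  0.34860007] 0.28497784129565695
barend [0.43495885 0.21052236]
centre [0.47334002 0.16035213] [[-4.34361663e-04 -9.48896607e-01 -3.15586820e-01  8.08551345e-02]
 [ 9.99998892e-01  3.72376033e-05 -1.48832520e-03  5.17658206e-04]
 [ 1.42401843e-03 -3.15587117e-01  9.48895539e-01  3.11214821e-02]
 [ 0.00000000e+00  0.00000000e+00  0.00000000e+00  1.00000000e+00]]
```

Call:
arm_command(deltas=[[[-3.9,-0.2,0],[0,0,0],8.5],[[-3.9,-0.2,0],[0,0,0],8.5],[[-3.9,-0.2,0],[0,0,0],8.5],[[-3.9,-0.2,0],[0,0,0],8.5],[[-3.9,-0.2,0],[0,0,0],8.5],[[-3.9,-0.2,0],[0,0,0],8.5],[[-3.9,-0.2,0],[0,0,0],8.5],[[-3.9,-0.2,0],[0,0,0],8.5],[[-3.9,-0.2,0],[0,0,0],8.5],[[-3.9,-0.2,0],[0,0,0],8.5],[[-3.9,-0.2,0],[0,0,0],8.5],[[-3.9,-0.2,0],[0,0,0],8.5],[[0,0,0],[0,0,0],8.5],[[0,0,0],[0,0,0],8.5]])

```text
clock: 7.7
position: [0.5656, -0.2551, 0.4043]
tool_rot: [-3.141, -0.0, 1.839]
force: [-0.5, 1.6, -1.0]
grip_width: 0.0849
finger_force: 0.0
```

```bash
python3 c.py 2 scene,side,wrist stand,pointer_tip,nut_center,cover,cover_grip,cover_ridge,rail,rail_mid,loupe,lens_center,loupe_grip
```

```text
[ 0.5656 -0.2551  0.4043] [-3.1409e+00 -2.0000e-04  1.8392e+00] 7.7 [ 0.06  0.55  0.4   1.63 -0.24  1.02  0.81]
scene
stand [([282.3, 184.6], 0.95, [0.554, -0.214, 0.0])]
pointer_tip [([288.4, 159.1], 0.37, [0.567, -0.279, 0.09])]
nut_center [([285.7, 185.4], 0.38, [0.53, -0.201, 0.018])]
cover [([255.2, 203.4], 0.74, [0.582, -0.051, 0.01]), ([280.2, 190.0], 0.71, [0.539, -0.172, 0.01]), ([315.1, 194.0], 0.66, [0.406, -0.231, 0.01]), ([213.1, 206.8], 0.66, [0.713, 0.057, 0.01])]
cover_grip [([331.7, 170.1], 0.75, [0.381, -0.311, 0.094]), ([319.8, 177.1], 0.7, [0.401, -0.247, 0.094]), ([260.4, 189.6], 0.65, [0.56, -0.057, 0.094]), ([284.9, 166.7], 0.58, [0.551, -0.225, 0.094])]
cover_ridge [([255.2, 193.2], 0.73, [0.582, -0.053, 0.066]), ([319.1, 178.5], 0.72, [0.412, -0.266, 0.066]), ([285.1, 174.6], 0.69, [0.541, -0.211, 0.066])]
rail [([238.6, 287.1], 0.59, [0.412, 0.299, -0.0])]
rail_mid [([239.6, 263.0], 0.79, [0.407, 0.29, 0.13]), ([285.8, 157.2], 0.37, [0.558, -0.241, 0.13])]
loupe [([209.9, 207.7], 0.55, [0.727, 0.061, 0.0])]
lens_center [([210.7, 213.5], 0.52, [0.701, 0.089, 
[... 1106 characters left out ...]
upe_grip [([225.3, 248.5], 0.88, [0.616, 0.094, 0.009])]
wrist
stand []
pointer_tip [([254.6, 205.5], 0.81, [0.57, -0.282, 0.09]), ([353.3, 207.1], 0.7, [0.672, -0.257, 0.09])]
nut_center []
cover [([307.3, 20.6], 0.91, [0.576, -0.067, 0.01]), ([253.6, 117.0], 0.83, [0.546, -0.202, 0.01]), ([148.0, 132.5], 0.62, [0.42, -0.253, 0.01])]
cover_grip [([258.0, 121.9], 0.95, [0.551, -0.2, 0.094]), ([118.3, 141.7], 0.84, [0.417, -0.252, 0.094]), ([324.8, 0.0], 0.71, [0.579, -0.066, 0.094])]
cover_ridge [([127.3, 137.5], 0.94, [0.415, -0.252, 0.066]), ([259.7, 115.5], 0.72, [0.551, -0.195, 0.066]), ([320.5, 9.2], 0.7, [0.581, -0.067, 0.066])]
rail []
rail_mid []
loupe []
lens_center []
loupe_grip []
```

View pics/wrist2.png

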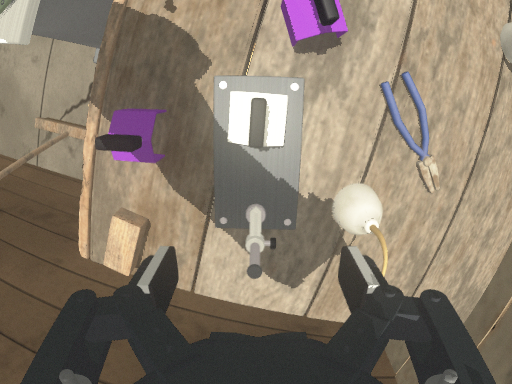

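Cover candidates in this wrist view are silver at (258,120), purple at (320,15) and purple at (135,137). The silver one fits: it is bare aluminium and stands on the plate. The pointer's post is at (255,240) and its tip near (255,207).

```bash
cat > e.py <<'E'
from h import *
d=snap('wrist')
im=d['frame'][:,:,::-1]
cv2.imwrite('pics/crop2.png',cv2.resize(im[60:290,200:320],(417,800),interpolation=cv2.INTER_CUBIC)[:600] if 0 else cv2.resize(im[65:285,200:320],(327,600),interpolation=cv2.INTER_CUBIC))
f=lambda p,z: atz(d,p,z)
c=[f(p,.01)[:2] for p in [(214,76),(304,76),(299,228),(215,229)]]
print(np.round(c,4)); 
print('centre',np.mean(c,0)); 
for a,b in((3,0),(2,1)): v=c[b]-c[a]; print('yaw',np.arctan2(-v[0],v[1]),np.linalg.norm(v))
for a,b in((0,1),(3,2)): v=c[b]-c[a]; print('yaw',np.arctan2(v[1],v[0]),np.linalg.norm(v))
a,b=f((259,100),.108),f((258,146),.108); v=a-b; print('handle',a,b,(a+b)/2,np.arctan2(-v[0],v[1]),np.linalg.norm(v))
E
python3 e.py
```

```text
[[ 0.4865 -0.1655]
 [ 0.5909 -0.1365]
 [ 0.6441 -0.328 ]
 [ 0.5344 -0.36  ]]
centre [ 0.56396694 -0.24751084]
yaw 0.24156245158441186 0.2003710182361318
yaw 0.27133185523550024 0.19877642309756544
yaw 0.27043643967211545 0.10834039557164252
yaw 0.28365626795058746 0.11431307832623296
handle [ 0.54621111 -0.17925412  0.108     ] [ 0.55642011 -0.21950018  0.108     ] [ 0.55131561 -0.19937715  0.108     ] 0.2484245278764355 0.041520707065102254
```

View pics/crop2.png

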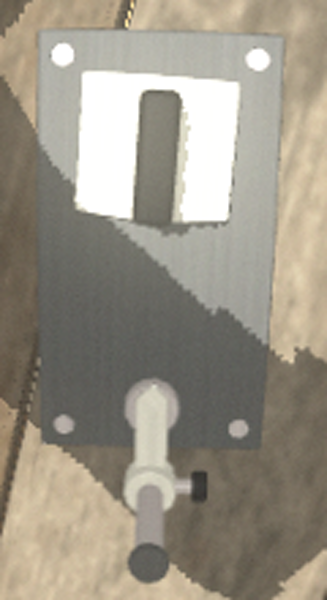

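Call:
arm_command(deltas=[[[1.9,0,1.5],[0,0,0],8.5],[[1.9,0,2.0],[0,0,0],8.5],[[1.9,0,2.0],[0,0,0],8.5],[[0,0,2.0],[0,0,0],8.5],[[0,0,0],[0,0,0],8.5],[[0,0,0],[0,0,0],8.5]])

```text
clock: 10.15
position: [0.5507, -0.1998, 0.3302]
tool_rot: [-3.141, 0.0, 1.84]
force: [-0.3, -0.3, -0.1]
grip_width: 0.085
finger_force: 0.0
```

```bash
python3 c.py 3 side,wrist pointer_tip,cover_grip,cover_ridge
```

```text
[ 0.5507 -0.1998  0.3302] [-3.1415e+00  3.0000e-04  1.8403e+00] 10.15 [-0.01  0.58  0.37  1.79 -0.27  0.82  0.76]
side
pointer_tip [([275.9, 149.8], 0.52, [0.577, -0.303, 0.09])]
cover_grip [([321.8, 166.9], 0.78, [0.409, -0.254, 0.094]), ([274.7, 169.5], 0.73, [0.551, -0.197, 0.094]), ([255.1, 194.0], 0.69, [0.575, -0.069, 0.094])]
cover_ridge [([275.1, 176.2], 0.86, [0.549, -0.197, 0.066]), ([252.6, 203.6], 0.8, [0.579, -0.054, 0.066]), ([318.0, 176.7], 0.71, [0.415, -0.236, 0.066])]
wrist
pointer_tip [([254.3, 297.0], 0.87, [0.571, -0.285, 0.09])]
cover_grip [([346.5, 42.3], 0.64, [0.578, -0.066, 0.094]), ([88.8, 217.5], 0.64, [0.416, -0.248, 0.094]), ([256.3, 207.9], 0.57, [0.55, -0.2, 0.094])]
cover_ridge [([105.3, 208.3], 0.94, [0.418, -0.25, 0.066]), ([338.8, 49.9], 0.67, [0.58, -0.067, 0.066]), ([255.1, 192.3], 0.61, [0.548, -0.198, 0.066])]
```

View pics/wrist3.png

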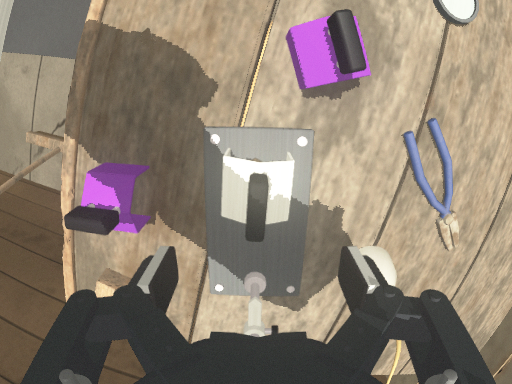

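Wrist view: the silver cover lies under the gripper, its handle at (257,207) centred between the fingers. The pointer tip shows at (254,296).

Call:
arm_command(deltas=[[[0,0,2],[0,0,0],8.5],[[0,0,2],[0,0,0],8.5],[[0,0,2],[0,0,0],8.5],[[0,0,1.8],[0,0,0],8.5],[[0,0,0],[0,0,0],8.5],[[0,0,0],[0,0,0],0],[[0,0,0],[0,0,0],0],[[0,0,0],[0,0,0],0],[[0,0,0],[0,0,0],0],[[0,0,0],[0,0,0],0],[[0,0,0],[0,0,0],0],[[0,0,0],[0,0,0],0],[[0,0,0],[0,0,0],0]], newtons=50)

```text
clock: 11.85
position: [0.5507, -0.1994, 0.2519]
tool_rot: [3.141, 0.0, 1.841]
force: [-0.3, -0.2, 5.0]
grip_width: 0.0133
finger_force: 52.6
```

```bash
cat > f.py <<'E'
from h import *
s=bot.observe(); print(s['position'],s['grip_width'],s['finger_force'])
# pointer height: views
def w(px,p,r):
    K=bot; return px
d=snap('wrist')
import copy
ob=[]
for px,p,r in [((255.3,205.8),[.5656,-.2551,.4043],[-3.1409,-2e-4,1.8392]),((254.5,296.),[.5507,-.1998,.3302],[-3.1415,3e-4,1.8403])]:
    e=dict(d); e['s']=dict(position=p,tool_rot=r); ob.append(ray(e,px))
e=snap('side'); ob.append(ray(e,(276,150)))
for o,v in ob: 
    # z where along-axis distance from origin is 78 mm
    u=np.array([-.262,.965]); g=lambda t:((o+v*t)[:2]-[.552,-.204])@u
    t=(-.078-g(0))/(g(1)-g(0)); print((o+v*t).round(4))
print(tri(ob[:2]),tri(ob),tri([ob[0],ob[2]]))
E
python3 f.py
```

```text
[ 0.55069666 -0.19944291  0.25193059] 0.013325948942316843 52.64619827270508
[ 0.5697 -0.28    0.0983]
[ 0.57   -0.2799  0.0938]
[ 0.5706 -0.2798  0.1079]
(array([ 0.57065401, -0.2832351 ,  0.08957256]), [np.float64(0.00015986859275094029), np.float64(0.00015986859275102765)]) (array([ 0.56842617, -0.27341464,  0.10969658]), [np.float64(0.0021802892398365276), np.float64(0.004651822600468863), np.float64(0.00271042345586795)]) (array([ 0.56882311, -0.27475626,  0.11201344]), [np.float64(0.0003863754904108566), np.float64(0.00038637549041079487)])
```

Call:
arm_command(deltas=[[[0,0,-0.5],[0,0,0],0],[[0,0,-1],[0,0,0],0],[[0,0,-2],[0,0,0],0],[[0,0,-3],[0,0,0],0],[[0,0,-3],[0,0,0],0],[[0,0,-3],[0,0,0],0],[[0,0,-3],[0,0,0],0],[[0,0,-3],[0,0,0],0],[[0,0,-1.5],[0,0,0],0],[[0,0,0],[0,0,0],0],[[0,0,0],[0,0,0],0]])

```text
clock: 13.05
position: [0.5503, -0.1993, 0.4516]
tool_rot: [-3.142, -0.0, 1.841]
force: [-0.2, 0.3, -1.8]
grip_width: 0.0131
finger_force: 51.7
```

```bash
python3 c.py 4 scene,side,wrist stand,pointer_tip,nut_center,part_nut,cover_grip
```

```text
[ 0.5503 -0.1993  0.4516] [-3.1416e+00 -2.0000e-04  1.8408e+00] 13.05 [-0.06  0.44  0.43  1.67 -0.2   1.08  0.7 ]
scene
stand [([281.7, 188.3], 0.81, [0.545, -0.194, 0.0])]
pointer_tip [([287.4, 157.0], 0.41, [0.578, -0.289, 0.09])]
nut_center [([282.5, 185.5], 0.65, [0.541, -0.193, 0.018]), ([263.6, 160.5], 0.62, [0.697, -0.286, 0.018]), ([285.0, 140.2], 0.45, [0.695, -0.466, 0.018]), ([285.0, 186.3], 0.39, [0.53, -0.195, 0.018])]
part_nut [([282.3, 187.1], 0.44, [0.541, -0.192, 0.01])]
cover_grip [([319.4, 176.9], 0.87, [0.403, -0.247, 0.094]), ([259.1, 186.8], 0.73, [0.573, -0.067, 0.094]), ([285.8, 127.8], 0.54, [0.69, -0.461, 0.094])]
side
stand [([278.7, 190.0], 0.66, [0.538, -0.206, 0.0])]
pointer_tip [([279.6, 148.5], 0.53, [0.567, -0.314, 0.09])]
nut_center [([200.9, 235.1], 0.37, [0.702, 0.074, 0.018])]
part_nut [([273.5, 191.9], 0.54, [0.549, -0.181, 0.01])]
cover_grip [([323.2, 167.8], 0.97, [0.403, -0.251, 0.094]), ([276.0, 115.1], 0.82, [0.635, -0.501, 0.094]), ([256.6, 194.8], 0.62, [0.57, -0.067, 0.094]), ([276.8, 193.3], 0.56, [0.513, -0.092, 0.094])]
wrist
stand [([257.3, 158.5], 0.91, [0.552, -0.208, 0.0]), ([257.2, 236.8], 0.29, [0.585, -0.329, 0.0])]
pointer_tip []
nut_center [([254.2, 153.3], 0.6, [0.545, -0.198, 0.018])]
part_nut [([256.9, 151.6], 0.94, [0.548, -0.196, 0.01])]
cover_grip [([257.0, 266.5], 0.76, [0.584, -0.325, 0.094]), ([139.8, 180.0], 0.7, [0.417, -0.25, 0.094]), ([316.0, 61.1], 0.6, [0.579, -0.065, 0.094])]
```

View pics/wrist4.png

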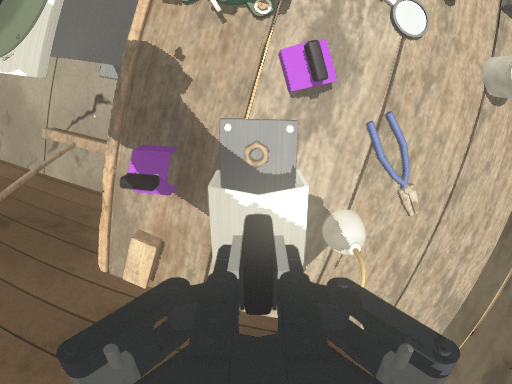

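The cover is held straight in the gripper, and the nut lies uncovered and unmoved at (257,154).

Call:
arm_command(deltas=[[[2,0,0],[0,0,0],0],[[3,0,0],[0,0,0],0],[[3.5,0,0],[0,0,0],0],[[3.5,0,0],[0,0,0],0],[[3.5,0,0],[0,0,0],0],[[3.5,0,0],[0,0,0],0],[[3.5,0,0],[0,0,0],0],[[3.5,0,0],[0,0,0],0],[[3.5,0,0],[0,0,0],0],[[3.5,0,0],[0,0,0],0],[[3.5,0,0],[0,0,0],0],[[3.5,0,0],[0,0,0],0],[[3.5,0,0],[0,0,0],0],[[3.5,0,0],[0,0,0],0],[[3,-0.2,0],[0,0,0],0],[[1.5,-0.2,0],[0,0,0],0],[[0,0,0],[0,0,0],0],[[0,0,0],[0,0,0],0]])

```text
clock: 15.75
position: [0.4095, 0.2955, 0.4517]
tool_rot: [3.142, 0.0, 1.841]
force: [0.8, -0.1, -0.6]
grip_width: 0.0131
finger_force: 51.6
```

```bash
cat > g.py <<'E'
from h import *
# remeasured stuff
d0=snap('wrist')
e=dict(d0); e['s']=dict(position=[.5503,-.1993,.4516],tool_rot=[3.1416,-2e-4,1.8408])
print('nut',atz(e,(257.5,154),.018).round(4))
N=sum((atz(e,p,.01) for p in [(221,119),(298,120)]),np.zeros(3))/2; print('plate top edge mid',N.round(4))
E
python3 g.py; python3 c.py 5 scene,side,wrist pointer_tip,rail,rail_mid,cover_ridge,nut_center
```

```text
nut [ 0.5492 -0.1976  0.018 ]
plate top edge mid [ 0.5393 -0.151   0.01  ]
[0.4097 0.2951 0.4517] [3.1415e+00 4.0000e-04 1.8399e+00] 15.8 [-0.92  0.28  0.23  1.86 -0.07  1.01 -0.4 ]
scene
pointer_tip [([286.6, 156.3], 0.55, [0.583, -0.291, 0.09])]
rail [([237.5, 288.8], 0.67, [0.411, 0.306, 0.0]), ([239.0, 238.3], 0.49, [0.536, 0.126, 0.0])]
rail_mid [([238.7, 263.5], 0.61, [0.408, 0.293, 0.13])]
cover_ridge [([315.2, 179.3], 0.88, [0.423, -0.253, 0.066]), ([234.7, 237.6], 0.86, [0.516, 0.174, 0.066]), ([256.1, 195.2], 0.44, [0.573, -0.045, 0.066])]
nut_center [([283.6, 183.4], 0.47, [0.544, -0.207, 0.018])]
side
pointer_tip [([274.8, 253.0], 0.38, [0.454, 0.131, 0.09])]
rail [([277.2, 329.0], 0.89, [0.399, 0.295, 0.0])]
rail_mid [([274.4, 300.2], 0.74, [0.407, 0.299, 0.13])]
cover_ridge [([273.5, 262.5], 0.91, [0.454, 0.144, 0.066]), ([316.7, 172.2], 0.77, [0.424, -0.256, 0.066]), ([254.5, 202.3], 0.45, [0.575, -0.061, 0.066])]
nut_center []
wrist
pointer_tip []
rail [([257.8, 150.5], 0.67, [0.408, 0.299, 0.0])]
rail_mid [([258.8, 174.6], 0.9, [0.41, 0.299, 0.13])]
cover_ridge [([256.5, 236.0], 0.95, [0.434, 0.2, 0.066])]
nut_center []
```

View pics/wrist5.png

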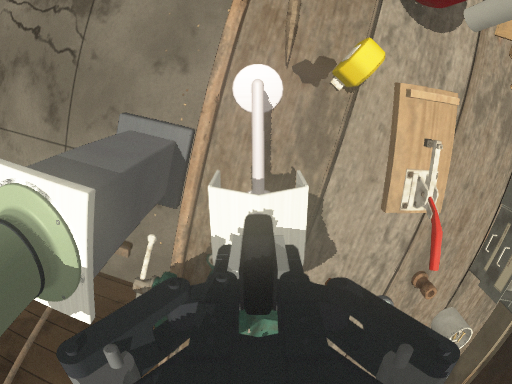

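The bar at column 257 runs straight under the middle of the cover (210 to 307), so I lower it here.

Call:
arm_command(deltas=[[[0,0,1.5],[0,0,0],0],[[0,0,2],[0,0,0],0],[[0,0,2],[0,0,0],0],[[0,0,2],[0,0,0],0],[[0,0,2],[0,0,0],0],[[0,0,1.5],[0,0,0],0],[[0,0,1],[0,0,0],0],[[0,0,0.5],[0,0,0],0],[[0,0,0.2],[0,0,0],0],[[0,0,0],[0,0,0],0],[[0,0,0],[0,0,0],0]])

```text
clock: 17.8
position: [0.4095, 0.296, 0.3252]
tool_rot: [3.141, -0.0, 1.841]
force: [0.7, 0.1, -0.3]
grip_width: 0.0132
finger_force: 51.7
```

Call:
arm_command(deltas=[[[0,0,0.2],[0,0,0],0],[[0,0,0],[0,0,0],0],[[0,0,0],[0,0,0],1.8],[[0,0,0],[0,0,0],2.5],[[0,0,0],[0,0,0],3.5],[[0,0,0],[0,0,0],5],[[0,0,0],[0,0,0],5],[[0,0,0],[0,0,0],5],[[0,0,0],[0,0,0],5]])

```text
clock: 18.7
position: [0.4094, 0.2959, 0.3227]
tool_rot: [-3.142, 0.0, 1.841]
force: [0.3, 0.1, -1.5]
grip_width: 0.0497
finger_force: 0.0
```

```bash
python3 c.py 6 wrist cover_grip,cover_ridge
```

```text
[0.4094 0.2959 0.3227] [-3.1415  0.      1.8407] 18.7 [-0.89  0.46  0.19  2.   -0.13  0.7  -0.35]
wrist
cover_grip [([258.0, 264.9], 0.94, [0.422, 0.253, 0.094]), ([260.2, 209.2], 0.51, [0.411, 0.298, 0.094]), ([259.2, 175.1], 0.32, [0.403, 0.322, 0.094])]
cover_ridge []
```

View pics/wrist6.png

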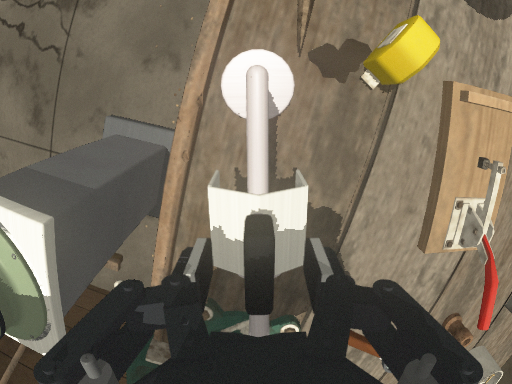

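The cover hangs upright astride the bar and the fingers are clear of its handle at (258,262). Next I lift away and go for the loupe.

Call:
arm_command(deltas=[[[0,0,-0.8],[0,0,0],5],[[0,0,-2.2],[0,0,0],5],[[0,0,-2.8],[0,0,0],5],[[0,0,-3.5],[0,0,0],7],[[0,0,-3.5],[0,0,0],8.5],[[0,0,0],[0,0,0.14],8.5],[[0,0,0],[0,0,0.14],8.5],[[0,0,0],[0,0,0.14],8.5],[[0,0,0],[0,0,0.14],8.5],[[0,0,0],[0,0,0.14],8.5],[[0,0,0],[0,0,0.14],8.5],[[0,0,0],[0,0,0.14],8.5],[[0,0,0],[0,0,0.14],8.5],[[0,0,0],[0,0,0.14],8.5],[[0,0,0],[0,0,0.14],8.5],[[0,0,0],[0,0,0.14],8.5],[[0,0,0],[0,0,0.14],8.5],[[0,0,0],[0,0,0.14],8.5],[[0,0,0],[0,0,0.14],8.5],[[0,0,0],[0,0,0.14],8.5]])

```text
clock: 20.85
position: [0.4093, 0.2958, 0.4513]
tool_rot: [-3.141, 0.0, -0.265]
force: [0.0, 0.6, 1.0]
grip_width: 0.0848
finger_force: 0.0
```

Call:
arm_command(deltas=[[[2.6,1.2,0],[0,0,0],8.5],[[2.6,1.2,0],[0,0,0],8.5],[[2.6,1.2,0.5],[0,0,0],8.5],[[2.6,1.2,1],[0,0,0],8.5],[[2.6,1.2,1],[0,0,0],8.5],[[2.6,1.2,1],[0,0,0],8.5],[[2.6,1.2,1],[0,0,0],8.5],[[2.6,1.2,2],[0,0,0],8.5],[[2.6,1.2,2],[0,0,0],8.5],[[2.6,1.2,2],[0,0,0],8.5],[[0,0,0],[0,0,0],8.5],[[0,0,0],[0,0,0],8.5]])

```text
clock: 22.05
position: [0.63, 0.1128, 0.3457]
tool_rot: [3.141, 0.001, -0.26]
force: [-0.5, -0.1, 0.3]
grip_width: 0.0847
finger_force: 0.0
```

```bash
python3 c.py 7 scene,side,wrist rail_mid,cover_ridge,loupe,lens_center,loupe_grip,pointer_tip
```

```text
[0.63   0.1128 0.3457] [ 3.1412e+00  7.0000e-04 -2.6030e-01] 22.05 [-0.63  0.68  0.57  1.63 -0.43  0.95 -1.74]
scene
rail_mid [([239.8, 262.4], 0.72, [0.408, 0.288, 0.13])]
cover_ridge [([241.0, 264.1], 0.8, [0.43, 0.255, 0.066]), ([317.9, 181.9], 0.8, [0.407, -0.246, 0.066]), ([256.4, 193.3], 0.44, [0.578, -0.055, 0.066])]
loupe [([208.9, 212.6], 0.51, [0.714, 0.085, 0.0])]
lens_center [([209.9, 207.8], 0.56, [0.723, 0.066, 0.006])]
loupe_grip [([222.8, 222.5], 0.68, [0.63, 0.102, 0.009])]
pointer_tip [([287.5, 159.1], 0.53, [0.57, -0.277, 0.09])]
side
rail_mid [([276.2, 300.5], 0.72, [0.403, 0.298, 0.13]), ([201.1, 237.3], 0.66, [0.648, 0.17, 0.13])]
cover_ridge [([317.2, 175.5], 0.91, [0.419, -0.241, 0.066]), ([254.8, 203.5], 0.88, [0.573, -0.057, 0.066]), ([272.2, 295.6], 0.68, [0.427, 0.246, 0.066]), ([225.1, 245.7], 0.57, [0.6, 0.128, 0.066])]
loupe [([201.7, 237.4], 0.82, [0.704, 0.068, 0.0])]
lens_center [([201.0, 236.7], 0.79, [0.704, 0.07, 0.006])]
loupe_grip [([228.2, 248.1], 0.77, [0.608, 0.09, 0.009]), ([273.8, 290.5], 0.43, [0.438, 0.192, 0.009])]
pointer_tip [([279.1, 149.3], 0.5, [0.568, -0.309, 0.09])]
wrist
rail_mid []
cover_ridge [([434.7, 191.0], 0.97, [0.584, -0.058, 0.066])]
loupe [([278.1, 89.2], 0.76, [0.711, 0.07, 0.0])]
lens_center [([275.7, 88.8], 0.98, [0.711, 0.073, 0.006])]
loupe_grip [([269.1, 178.5], 0.65, [0.622, 0.103, 0.009])]
pointer_tip [([190.4, 58.0], 0.52, [0.751, 0.133, 0.09])]
```

View pics/wrist7.png

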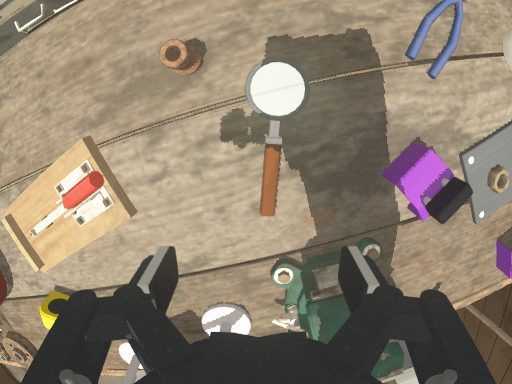

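The wrist view shows the loupe with its lens at (277,89) and its wooden handle from (272,143) to (268,215). The cover is no longer at the gripper. I have used all 10 views, so from here on I use numbers only.

```bash
cat > i.py <<'E'
from h import *
d=snap('wrist'); s=d['s']
L=atz(d,(277,89),.012); a=atz(d,(272.5,146),.018); b=atz(d,(268,215),.018)
im=d['frame'].astype(int)
m=((im[:,:,0]-im[:,:,2]>60)&(im[:,:,0]>90)).astype(np.uint8)
sub=np.zeros_like(m); sub[138:225,245:295]=m[138:225,245:295]
ys,xs=np.nonzero(sub); print('handle px',len(xs),xs.min(),xs.max(),ys.min(),ys.max())
P=np.array([atz(d,(x,y),.015)[:2] for x,y in zip(xs,ys)]); c=P.mean(0); v=np.linalg.svd(P-c)[2][0]
u=(L-b)[:2]; v*=np.sign(v@u); print('L',L,'ends',a,b); print('handle c',c,'yaw',np.arctan2(v[1],v[0]),'L-b yaw',np.arctan2(u[1],u[0]))
w=(L[:2]-c); print('dist',np.linalg.norm(w),np.arctan2(w[1],w[0]))
Rt=R.from_euler('xyz',s['tool_rot']).as_matrix()
for t in (c,L[:2]-.093*v): print('to',t,(Rt.T@np.r_[t-s['position'][:2],0])*100)
E
python3 i.py
```

```text
handle px 957 260 279 147 216
L [0.71092781 0.07169118 0.012     ] ends [0.65640206 0.09069835 0.018     ] [0.58475489 0.11365764 0.018     ]
handle c [0.61970274 0.10310101] yaw -0.32276227131333185 L-b yaw -0.3210999883801166
dist 0.09648103945939598 -0.33159805148291394
to [0.61970274 0.10310101] [-7.26883549e-01  1.23867582e+00  7.01928597e-05]
to [0.62273006 0.10118961] [-3.85264193e-01  1.34580954e+00  6.92365363e-05]
```

Call:
arm_command(deltas=[[[-0.4,1.3,2],[0,0,0],8.5],[[0,0,3],[0,0,0.065],8.5],[[0,0,3],[0,0,0],6],[[0,0,3],[0,0,0],6],[[0,0,2.5],[0,0,0],6],[[0,0,1.5],[0,0,0],6],[[0,0,1],[0,0,0],6],[[0,0,0],[0,0,0],6],[[0,0,0],[0,0,0],6]])

```text
clock: 24.05
position: [0.6231, 0.1017, 0.1865]
tool_rot: [-3.141, -0.001, -0.324]
force: [0.5, -0.5, 0.1]
grip_width: 0.0601
finger_force: 0.0
```

```bash
python3 c.py 8 wrist lens_center,loupe,loupe_grip
```

```text
[0.6231 0.1017 0.1865] [-3.1411e+00 -9.0000e-04 -3.2430e-01] 24.05 [-0.55  0.88  0.45  1.73 -0.57  0.67 -1.67]
wrist
lens_center [([259.0, 72.6], 0.64, [0.712, 0.071, 0.006])]
loupe [([259.9, 70.7], 0.6, [0.713, 0.07, 0.0])]
loupe_grip [([260.2, 248.7], 0.89, [0.622, 0.101, 0.009])]
```

Aligned. Down 1.0 cm, close, and lift a little.

Call:
arm_command(deltas=[[[0,0,0.7],[0,0,0],6],[[0,0,0.3],[0,0,0],6],[[0,0,0],[0,0,0],6],[[0,0,0],[0,0,0],0],[[0,0,0],[0,0,0],0],[[0,0,0],[0,0,0],0],[[0,0,0],[0,0,0],0],[[0,0,0],[0,0,0],0],[[0,0,0],[0,0,0],0],[[0,0,0],[0,0,0],0]], newtons=90)

```text
clock: 25.25
position: [0.6228, 0.1016, 0.1761]
tool_rot: [-3.141, -0.0, -0.324]
force: [-2.1, 0.5, 5.8]
grip_width: 0.0138
finger_force: 88.8
```

Call:
arm_command(deltas=[[[0,0,-0.5],[0,0,0],0],[[0,0,-1],[0,0,0],0],[[0,0,-2],[0,0,0],0],[[0,0,-3],[0,0,0],0],[[0,0,-3],[0,0,0],0],[[0,0,-3],[0,0,0],0],[[0,0,-3],[0,0,0],0],[[0,0,-3],[0,0,0],0],[[0,0,-2.5],[0,0,0],0],[[0,0,-1],[0,0,0],0],[[0,0,0],[0,0,0],0],[[0,0,0],[0,0,0],0]])

```text
clock: 26.45
position: [0.6224, 0.1018, 0.3948]
tool_rot: [3.141, 0.001, -0.324]
force: [0.1, -0.0, -1.2]
grip_width: 0.0135
finger_force: 88.0
```

```bash
cat > j.py <<'E'
from h import *
d=snap('wrist'); s=d['s']; print(s['position'],s['tool_rot'],s['grip_width'],s['clock'])
im=d['frame']; cv2.imwrite('pics/w9.png',im[:,:,::-1])
m=bot.mark_of('lens_center',d)[:2]; r=bot.find_in('loupe',d)[:2]; print([(x['at'],x['p']) for x in m],[(x['rect'],x['p']) for x in r])
Rt=R.from_euler('xyz',s['tool_rot']).as_matrix(); p=s['position']
X=p+Rt@[.093,0,.1701]   # expected lens centre
print('expected',X)
T=np.array(d['T_tool_cam']); K=np.array(d['K'])
def pw(X):
    c=np.linalg.inv(T)@np.r_[Rt.T@(X-p),1]; r=np.hypot(c[0],c[1]); th=np.arctan2(r,c[2]); return K[0,2]+K[0,0]*th*c[0]/r, K[1,2]+K[1,1]*th*c[1]/r
print('exp px',pw(X),'rim far',pw(p+Rt@[.126,0,.1701-.006]),'near',pw(p+Rt@[.06,0,.1701-.006]),'L/R',pw(p+Rt@[.093,-.033,.1701-.006]),pw(p+Rt@[.093,.033,.1701-.006]))
# bright lens blob
g=cv2.cvtColor(im,cv2.COLOR_RGB2HSV)
c0=np.array(pw(X)).astype(int); print('lens col',im[c0[1],c0[0]])
E
python3 j.py
```

```text
[0.6224251  0.10183988 0.39484039] [ 3.14122106e+00  9.62467306e-04 -3.24077548e-01] 0.013517872783493354 26.45
[([258.0, 71.2], 0.57)] [([187.8, 0.0, 145.2, 324.5], 0.62)]
expected [0.71040861 0.0722177  0.22465097]
exp px (np.float64(257.87016429825576), np.float64(71.6427800350552)) rim far (np.float64(257.85535022954656), np.float64(0.17979814868718336)) near (np.float64(257.91852501688777), np.float64(143.8455668928528)) L/R (np.float64(183.797859149661), np.float64(72.99789717473159)) (np.float64(331.9306125073899), np.float64(72.95379055693478))
lens col [247 248 237]
```

Call:
arm_command(deltas=[[[0,0,0],[0,0,0.125],0],[[0,0,0],[0,0,0.125],0],[[0,0,0],[0,0,0.125],0],[[1.8,2.2,0.5],[0,0,0],0],[[1.8,2.2,1],[0,0,0],0],[[1.8,2.2,1],[0,0,0],0],[[1.8,2.2,1],[0,0,0],0],[[1.8,2.2,1],[0,0,0],0],[[1.8,2.2,1],[0,0,0],0],[[1.7,2.3,1],[0,0,0],0],[[0,0,0],[0,0,0],0],[[0,0,0],[0,0,0],0]])

```text
clock: 27.8
position: [0.6184, -0.0979, 0.3299]
tool_rot: [3.141, 0.001, -0.701]
force: [-0.3, 0.5, -1.1]
grip_width: 0.0138
finger_force: 88.1
```

```bash
cat > k.py <<'E'
from h import *
d=snap('wrist'); s=d['s']; print(s['position'],s['tool_rot'],s['grip_width'],s['clock'])
im=d['frame']; cv2.imwrite('pics/w10.png',im[:,:,::-1])
for k in('pointer_tip','nut_center','stand','cover_ridge'): print(k,[(np.round(x['at'],1).tolist(),round(x['p'],2)) for x in bot.mark_of(k,d)[:3]])
Rt=R.from_euler('xyz',s['tool_rot']).as_matrix(); p=s['position']; T=np.array(d['T_tool_cam']); K=np.array(d['K'])
def pw(X):
    c=np.linalg.inv(T)@np.r_[Rt.T@(np.array(X)-p),1]; r=np.hypot(c[0],c[1]); th=np.arctan2(r,c[2]); return np.round([K[0,2]+K[0,0]*th*c[0]/r, K[1,2]+K[1,1]*th*c[1]/r],1)
u=np.array([.262,-.965]); O=np.array([.552,-.204])
for z in (.065,.08,.09,.1,.115): print(z,'tip',pw([*(O+.078*u),z]),'post',pw([*(O+.12*u),z]))
print('posttop',pw([*(O+.12*u),.153]),'nut',pw([.550,-.199,.018]))
for m in bot.mark_of('nut_center',d)[:1]: print('nut',atz(d,m['at'],.018))
r=bot.find_in('part_nut',d)[:1]; print(r)
E
python3 k.py
```

```text
[ 0.61838819 -0.09793171  0.3298993 ] [ 3.14064800e+00  9.90470515e-04 -7.00660112e-01] 0.013773649505084718 27.8
pointer_tip [([467.3, 113.5], 0.59)]
nut_center [([377.6, 170.2], 0.76), ([259.3, 254.7], 0.69)]
stand [([370.7, 160.8], 0.69)]
cover_ridge [([479.3, 239.9], 0.85)]
0.065 tip [445.8 108.4] post [466.9  74.8]
0.08 tip [455.4 109.7] post [476.9  74.7]
0.09 tip [462.2 110.8] post [484.   74.6]
0.1 tip [469.5 111.9] post [491.5  74.6]
0.115 tip [481.2 113.8] post [503.4  74.7]
posttop [538.2  75.8] nut [375.8 168.4]
nut [ 0.54712226 -0.19952286  0.018     ]
[{'rect': [359.2, 153.9, 32.3, 33.9], 'p': 0.5}]
```

```bash
python3 -c "
import cv2
g=cv2.cvtColor(cv2.imread('pics/w10.png'),cv2.COLOR_BGR2GRAY)
print('     ',*range(454,506,2))
for y in range(68,128,2): print(y,*['%3d'%v for v in g[y,454:506:2]])"
```

```text
454 456 458 460 462 464 466 468 470 472 474 476 478 480 482 484 486 488 490 492 494 496 498 500 502 504
68 156 167 173 167 156 162 164 173 169 165 160 158 161 142 227 250 224 160 249 255 185 181 183 160 158 150
70 134 167 168 163 161 167 167 170 168 157 158 160 159 155 170 215 157 172 255 255 183 179 182 185 152 159
72 132 132 149 142 141 133 145 140 132 131 133 134 153 155 155 157 158 197 255 255 131 129 129 131 132 133
74 134 132 135 134 130 134 132 131 133 132 131 133 155 155 154 154 154 237 255 254 132 131 131 130 129 128
76 127 129 127 129 131 130 128 127 128 127 128 131 162 158 153 160 164 226 255 253 136 135 135 133 131 133
78 125 127 127 129 129 128 130 128 130 126 128 133 152 162 164 164 168 222 255 254 146 141 144 141 140 141
80 131 131 129 132 129 129 127 131 127 128 127 131 151 153 202 254 166 183 254 255 153 149 150 147 151 148
82 141 133 143 136 142 140 161 150 146 148 154 154 151 161 252 255 182 153 255 255 255 187 179 154 157 155
84 131 139 135 134 136 133 134 150 152 164 169 169 158 233 255 255 237 185 172 255 255 255 255 255 167 140
86 138 138 131 137 135 137 137 12
[... 1527 characters left out ...]
 135 139 136 145 146 137 139 134 141 145 137 131 139
116 134 134 138 140 111 103 139 143 142 132 124 125 131 133 137 135 137 136 142 141 137 138 149 138 130 128
118 133 137 140 132 105 140 146 146 138 128 121 131 132 130 133 135 132 134 137 134 136 147 146 136 127 126
120 132 139 138  99 138 146 145 133 125 123 127 129 129 134 136 128 135 130 127 143 148 149 146 135 125 131
122 139 140 130 138 141 133 125 124 121 129 129 128 133 136 135 146 140 122 130 152 149 145 137 124 122 137
124 136 131 144 152 144 124 124 128 134 132 133 131 136 140 146 150 135 129 140 154 145 144 131 123 128 135
126 137 149 152 136 133 132 129 135 133 130 137 136 140 145 149 148 135 134 142 148 145 139 128 134 137 131
```

Call:
arm_command(deltas=[[[-1,1.4,0],[0,0,0],0],[[-1,1.5,0],[0,0,0],0],[[-1,1.5,0],[0,0,0],0],[[-1,1.5,0],[0,0,0],0],[[-1,1.6,0],[0,0,0],0],[[-1,1.6,0],[0,0,0],0],[[-1,1.6,0],[0,0,0],0],[[-1.1,1.5,0],[0,0,0],0],[[0,0,1],[0,0,0],0],[[0,0,1.3],[0,0,0],0],[[0,0,1.3],[0,0,0],0],[[0,0,1.3],[0,0,0],0],[[0,0,1],[0,0,0],0],[[0,0,0.2],[0,0,0],0],[[0,0,0],[0,0,0],0],[[0,0,0],[0,0,0],0],[[0,0,0],[0,0,0],0]])

```text
clock: 29.85
position: [0.4783, -0.1386, 0.2701]
tool_rot: [-3.141, -0.001, -0.699]
force: [-0.6, -0.0, -0.7]
grip_width: 0.0136
finger_force: 88.1
```

```bash
cat > l.py <<'E'
from h import *
s=bot.observe(); Rt=R.from_euler('xyz',s['tool_rot']).as_matrix()
X=s['position']+Rt@[.093,0,.1701]; print(s['position'],s['tool_rot'],s['grip_width'],s['finger_force'],'lens',X)
for n in('side','scene','wrist'):
    d=snap(n); cv2.imwrite(f'pics/{n}11.png',d['frame'][:,:,::-1])
    if n!='wrist': print(n,'exp lens',proj(d,X),'tip at .0985',proj(d,[.5724,-.279,.0985]),'ridge exp',proj(d,[.409,.297,.137]))
    for k in('lens_center','pointer_tip','cover_ridge','nut_center'): print(k,[(np.round(x['at'],1).tolist(),round(x['p'],2)) for x in bot.mark_of(k,d)[:4]])
E
python3 l.py
```

```text
[ 0.47826089 -0.13864168  0.27011305] [-3.14116882e+00 -6.29928561e-04 -6.99124269e-01] 0.013628134365504738 88.13607573509216 lens [ 0.54957205 -0.19850538  0.10007168]
side exp lens [[275.2032117  167.94038671]] tip at .0985 [[275.38771259 152.26144932]] ridge exp [[273.74122254 297.58020387]]
lens_center [([275.2, 167.7], 0.77)]
pointer_tip [([277.9, 148.9], 0.36)]
cover_ridge [([276.1, 295.5], 0.71), ([321.0, 172.6], 0.69)]
nut_center [([296.4, 176.9], 0.75), ([276.2, 188.9], 0.64)]
scene exp lens [[281.90156993 169.29610013]] tip at .0985 [[287.32582129 157.0848973 ]] ridge exp [[237.68267964 262.84644733]]
lens_center [([237.3, 264.4], 0.72), ([240.0, 272.8], 0.69), ([282.4, 169.3], 0.53), ([240.4, 263.4], 0.43)]
pointer_tip [([283.9, 186.9], 0.6)]
cover_ridge [([237.5, 263.4], 0.63), ([257.8, 194.7], 0.61), ([314.5, 180.3], 0.58)]
nut_center [([284.4, 185.7], 0.53)]
lens_center [([259.5, 69.0], 0.95)]
pointer_tip []
cover_ridge [([86.3, 180.5], 0.91), ([440.3, 187.0], 0.62)]
nut_center []
```

```bash
python3 -c "
from workcell import bot
s=bot.observe(); print(abs(s['qd']).max()); print(bot.job_done())"
```

```text
0.0016676986199483386
the job is handed in; nothing more can be done
None
```

The job is handed in at about 30 s: the cover hangs astride the rail's bar, let go, and the loupe is held level over the nut with the lens at about 100 mm, my estimate of the pointer's height to within a few mm; no verdict came back.

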